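# Lift a hot boiled egg out of the egg steamer with tongs

### The arm

A 6-joint arm with a two-finger parallel gripper is mounted at the origin on a cart in front of the work surface, level with it; the furniture and walls round the work are solid. World frame = base frame: x ahead of the robot, y to its left, z up, the work surface at z = 0. Lengths are in m, angles in rad, forces in N, time in s.
With the tool pointing down it reaches from about 0.275 to 0.875 m from the base axis. Payload 12.5 kg.
Tool frame: the origin (TCP) lies on the centre line of the jaws, within the pads' length; the fingertips stand r.finger_overhang ahead of it and the grasp point (between the pads) lies 3 mm ahead of it (r.finger_overhang is the distance from the TCP to the fingertips, in m); z points along the fingers, y is the direction in which the jaws open and shut (so a half turn about z gives the same grasp; the last joint's range is limited). The gripper opens to 85 mm and grips with 20 to 120 N. Pads are 22 mm wide; open, the fingers measure 114 mm over their backs; the gripper's body (76 mm by 85 mm) begins 54 mm behind the grasp point. The pads swing forward as they close: fully open they stand 13 mm farther back than shut.
Start: joints at [-0.085, 0.351, 1.652, -0, 1.139, -0.085], TCP at [0.55, 0, 0.253] pointing down, gripper open.
Joint ranges: [-2.75, 2.75], [-0.79, 2.1], [0.01, 2.65], [-1.57, 4.71], [0.07, 3.14], [-2.87, 2.87]. Speed limits (rad/s): [2.22, 2.22, 2.79, 3.14, 3.14, 3.14].

### API

Orientations are given as a unit quaternion [x, y, z, w].
In Python, from cell import r, optics gives the robot as it stands. The module is installed in compiled form; this text tells all that it offers. Calls block until the motion is done:
- r.move_to(position, orientation): joint-space move of the TCP to a pose.
- r.move_linear(position, rot=None, vel=0.15): straight line of the TCP; rot=None keeps the orientation; vel is the mean speed in m/s.
- r.set_joints(angles): joint-space move.
- r.set_gripper(opening, squeeze=None): opening from 0.0 (shut) to 1.0 (fully open); squeeze is the grip in N (None keeps the last); returns when the fingers have stopped.
- r.sleep(seconds).
- r.inverse_kinematics(position, orientation): joint angles nearest the present ones, or None.
- optics.get_image(name): name is "scene" or "side" or "wrist"; returns a dict with "pixels" (480x640x3 uint8, red, green, blue), "depth" (480x640 float32, m along the optical axis (not along the pixel's ray), 0 where there is no reading), "fx", "fy", "cx", "cy" (pixels), "D" ([k1, k2, p1, p2, k3] as OpenCV has them; the pictures are not rectified), "camera_from_world" (4x4, takes a point from world to camera coordinates); the wrist camera has in their place "mount" (4x4, takes a point from camera to tool coordinates, whose origin is the TCP and whose axes are the flange's). Camera axes: x right, y down, z forward; pixel columns grow to the right and rows downward; lengths in m; the calibration is good to about 2 mm. A picture is of the moment at which its call begins: read the wrist's pose just before it.
A pose or a line that the arm cannot do raises r.PlanningError and nothing moves.
- r.hand_in(): hands the job in, once; it reports no verdict.
Readings, each from a call of its own:
- r.current_t(): time.
- r.current_q(): joint angles.
- r.current_qvel(): joint speeds.
- r.current_effort(): joint torques, N m.
- r.current_tool_pos(): TCP position.
- r.current_ee_rot(): TCP orientation.
- r.current_contact_force(): force on the tool from outside, world axes, zero at the start.
- r.current_torque(): the same for the moment, N m.
- r.current_opening(): opening from 0.0 (shut) to 1.0 (fully open).
Only numpy, scipy, OpenCV 4.12 (cv2) and the standard library are available. Lean on these libraries where they do the work, as an engineer would, in place of code of your own. Each camera call takes 0.05 s, during which the arm holds its last target. There are 200 camera calls.

### The job

The eggs in the steamer are done and too hot to touch: pick up the kitchen tongs lying on the worktop, close them on the brown egg and lift it straight out of its well. Then bring it over the blue egg cup and finish still holding it in the tongs, upright and steady, a few centimetres clear above the middle of the cup, without letting go. Never touch an egg with the gripper itself, and leave the white egg, the egg cup and everything else where they are.

Things in the scene. Friction and masses are not known exactly. Their poses are not given: they have to be found in the camera images.
- tongs: Steel spring tongs lying flat, 28 mm high, hinge 105 mm behind the origin, hanging loop to 143 mm behind. Origin: on the underside, on the centre line midway along the two dark handle sleeves (70 mm long, 21 mm tall, mid-height 14 mm up): the place to grip, across y. x points from hinge to tips (middle of tips at x = +100 mm, ends at +120 mm), y to the left arm, z up. 0.12 kg.
- tongs_left (a joint): Closing angle of the left arm (the right mirrors it), rad: 0 standing open (62 mm across the sleeves, 87 mm between tips), about 0.10 when clasping an egg (42 mm across the sleeves), 0.15 fully shut. Sprung open: 5 N at the sleeves starts closing them, 8 N brings the tips to an egg. Squeezed partly shut (say 50 mm), the spring presses on the fingers enough to lift them by.
- tongs_left_tip (a point): Middle of the inner face of the left teal silicone tip, 14 mm above the underside of the tongs. Each tip is a shallow V seen from above, 28 mm tall and 40 mm long, that centres an egg.
- tongs_right_tip (a point): Middle of the inner face of the right teal tip, likewise.
- egg_brown: The brown boiled egg to be lifted, standing in one of the two wells of the steamer nearer its switch. 57 mm tall, 44 mm across at its widest, which is 22 mm above its lower end; 58 g. Origin at its lower end, z up through its tip.
- egg_white: The white boiled egg, same size, in the other of these two wells, 83 mm from the brown one between centres; it stays there. Origin at its lower end.
- steamer: Round white egg steamer, 170 mm across, fixed, lid off. Origin: middle of its underside; x from its switch to its back. Grey tray 48 mm above the worktop with three raised ring wells, 45 mm across, rim 58 mm above the worktop, at x, y = (-24, 42), (-24, -42), (48, 0) mm; the last is empty. A standing egg's lower end is 49 mm above the worktop, its widest part 13 mm above the well's rim.
- egg_cup: Blue glazed egg cup, loose, 49 mm across and 53 mm tall. Origin: middle of its underside, z up.
- timer: White and red kitchen timer, 62 mm across, 49 mm tall, a bystander that does not budge; origin under its middle
- teaspoon: Steel teaspoon, 130 mm long, 11 mm tall, loose bystander; origin under its middle, long axis x
- salt_mill: White salt mill, 60 mm across and 209 mm tall, a bystander that does not budge; origin under its middle
Things that resemble listed ones, but are neither listed nor needed, are in the scene too. Of the things shaped like the egg_brown, the brown one is meant.

How it is judged:
On the way, in this order (a step that is already met when the one before it is completed fails the run):
1. the gripper has picked the tongs up off the worktop, no egg in them yet (height (world z) of tongs above 0.03 m and contact force between the fingers and tongs above 1 N and contact force between tongs and egg_brown below 0.1 N), for 0.2 s.
2. the closed tongs have lifted the brown egg clear out of its well (height (world z) of egg_brown above 0.062 m and contact force between tongs and egg_brown above 0.5 N and value of joint tongs_left above 0.07 rad and contact force between egg_brown and steamer below 0.1 N), for 0.3 s.
At the end, for the whole second after the job is handed in: Ends holding: the gripper squeezes the tongs, whose tips clasp the brown egg; it hangs still, upright within 0.3 rad, its lower end 7 to 80 mm above the egg cup's rim and within 20 mm sideways of its middle, carried by nothing else. Cup upright, white egg in its well (horizontal distance between egg_brown and egg_cup below 0.02 m and z of egg_brown in the frame of egg_cup between 0.06 and 0.133 m and angle between egg_brown's own z axis and vertical below 0.3 rad and linear speed of egg_brown below 0.03 m/s and contact force between tongs and egg_brown above 0.5 N and value of joint tongs_left above 0.07 rad and contact force between the fingers and tongs above 1 N and contact force between each of egg_brown, tongs and egg_cup below 0.1 N and contact force between tongs and steamer below 0.1 N and angle between egg_cup's own z axis and vertical below 0.1 rad and distance of egg_white from where it was at the start of the episode below 0.012 m); the arm keeps its last pose, push and grip.
It fails at once if the gripper or arm touches an egg (contact force between any of the arm, the fingers and egg_brown above 0.5 N or contact force between any of the arm, the fingers and egg_white above 0.5 N).
It fails at once if the white egg is moved from its well (12 mm) (distance of egg_white from where it was at the start of the episode above 0.012 m).
It fails at once if the egg cup is moved (15 mm) (distance of egg_cup from where it was at the start of the episode above 0.015 m).
It fails at once if the teaspoon is moved (20 mm) (distance of teaspoon from where it was at the start of the episode above 0.02 m).
It also fails if it takes over 40 s, if anything falls off the work surface, if the arm or the gripper's body presses on something with over 40 N, if the wrist force passes 120 N, or if a joint passes its speed limit or range.

## Working session

There is one attempt and no reset: what is moved stays moved. The work goes in short steps, each a Python script; the robot and the scene stay as the last script left them, time stands still between calls to the robot, and variables do not carry over. Pictures are saved under pics/ and viewed, on a budget of 10 in all, crops included, one or two more only if the job needs it, and the job is handed in when it is done.

```bash
ls; mkdir -p pics
cat > h.py <<'E'
import numpy as np, cv2
from cell import r, optics
def K(im): return np.array([[im["fx"],0,im["cx"]],[0,im["fy"],im["cy"]],[0,0,1.]])
def ext(im, pose=None):
    """world_from_camera"""
    if "camera_from_world" in im: return np.linalg.inv(np.array(im["camera_from_world"]))
    from scipy.spatial.transform import Rotation as R
    T=np.eye(4); T[:3,:3]=R.from_quat(pose[1]).as_matrix(); T[:3,3]=pose[0]
    return T@np.array(im["mount"])
def ray(im,W,uv):
    p=cv2.undistortPoints(np.array(uv,float).reshape(-1,1,2),K(im),np.array(im["D"],float)).reshape(-1,2)
    d=np.c_[p,np.ones(len(p))]@W[:3,:3].T
    return W[:3,3],d
def onplane(im,W,uv,z):
    o,d=ray(im,W,uv); s=(z-o[2])/d[:,2]; return o+s[:,None]*d
def cloud(im,W):
    h,w=im["depth"].shape
    v,u=np.mgrid[:h,:w]
    p=cv2.undistortPoints(np.stack([u,v],-1).reshape(-1,1,2).astype(float),K(im),np.array(im["D"],float)).reshape(-1,2)
    z=im["depth"].reshape(-1,1)
    P=np.c_[p,np.ones(len(p))]*z
    return (P@W[:3,:3].T+W[:3,3]).reshape(h,w,3)
def project(im,W,X):
    C=np.linalg.inv(W); rv=cv2.Rodrigues(C[:3,:3])[0]
    return cv2.projectPoints(np.array(X,float).reshape(-1,1,3),rv,C[:3,3],K(im),np.array(im["D"],float))[0].reshape(-1,2)
def save(n,px): cv2.imwrite(f"pics/{n}.png",cv2.cvtColor(np.ascontiguousarray(px),cv2.COLOR_RGB2BGR))
E
python3 - <<'E'
from h import *
import pickle
d={}
for n in ["scene","side","wrist"]:
    pose=(r.current_tool_pos(),r.current_ee_rot())
    im=optics.get_image(n); d[n]=(im,pose); save(n+"0",im["pixels"])
    W=ext(im,pose); print(n,W[:3,3].round(3),W[:3,2].round(3),im["fx"])
pickle.dump(d,open("v0.pkl","wb"))
print(r.finger_overhang,r.current_ee_rot(),r.current_t())
E
```

```text
pics
scene [0.256 0.641 0.826] [ 0.339 -0.588 -0.735] 592.350342164786
side [ 0.242 -0.536  0.688] [ 0.379  0.641 -0.668] 477.6148151599437
wrist [0.55  0.068 0.373] [-0.    -0.272 -0.962] 404.9541631117758
0.022 [ 7.07092517e-01  7.07120907e-01 -2.79557752e-04 -3.40658579e-04] 0.15
```

View pics/scene0.png

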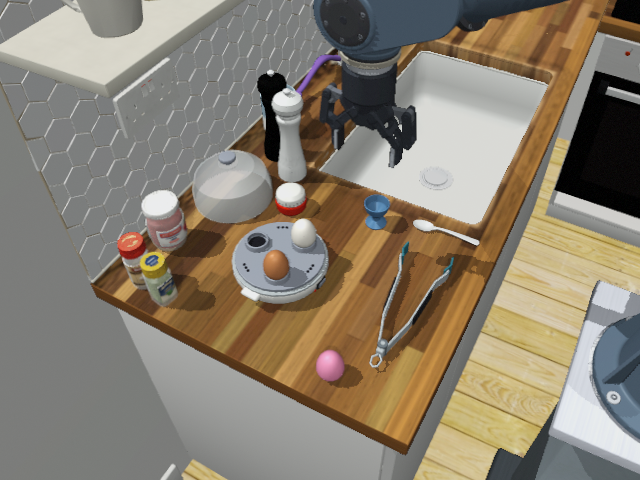

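View pics/side0.png

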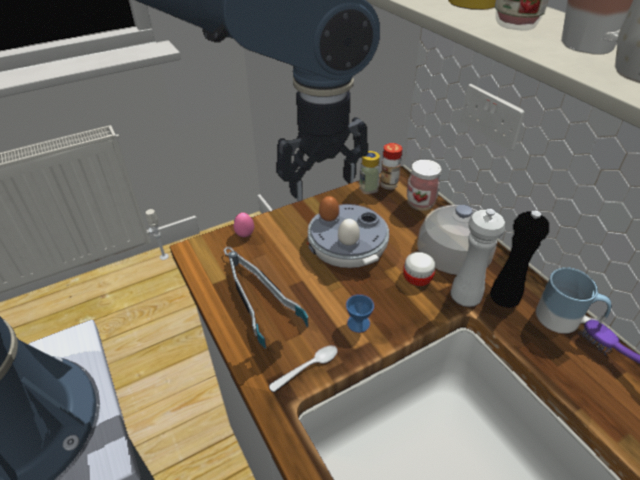

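The listed things stand out clearly:
- **Brown egg:** scene (276,265), side (330,207).
- **White egg:** scene (303,234), side (348,232).
- **Possible mix-up:** the pink egg at scene (330,366), side (244,225), lies outside the steamer, so it is a decoy.
- **Cup:** scene (376,212). The blue mug at side (568,300) is not it.
- **Tongs:** hinge at scene (382,350), teal tips at (405,250) and (449,265).
- **Salt mill:** the white one. The black mill next to it is not needed.

Next I'll measure these and check them in a close crop.

```bash
cat > meas.py <<'E'
from h import *
import pickle
d=pickle.load(open("v0.pkl","rb"))
def comps(m,minA=15):
    n,l,s,c=cv2.connectedComponentsWithStats(m.astype(np.uint8)); return [(l==i,s[i,4],c[i].round(0)) for i in range(1,n) if s[i,4]>=minA]
for n in ["scene","side"]:
    im,pose=d[n]; W=ext(im,pose); P=cloud(im,W); H=cv2.cvtColor(im["pixels"],cv2.COLOR_RGB2HSV).astype(int)
    h,s,v=H[...,0],H[...,1],H[...,2]; ok=im["depth"]>0
    work=ok&(P[...,0]>.2)&(P[...,0]<.85)&(abs(P[...,1])<.6)&(P[...,2]>-.005)&(P[...,2]<.13)
    masks={"teal":(h>82)&(h<100)&(s>110)&work,"blue":(h>=100)&(h<120)&(s>110)&work,
     "brown":(h<12)&(s>150)&work&(P[...,2]>.06),"white":(s<60)&(v>150)&work&(P[...,2]>.066),
     "dark":(v<60)&work&(P[...,2]>.008)&(P[...,2]<.035),"steel":(s<70)&(v>90)&work&(P[...,2]>.006)&(P[...,2]<.035)}
    for k,m in masks.items():
        for c,a,cc in comps(m):
            q=P[c]; top=q[q[:,2]>q[:,2].max()-.012]
            print(n,k,a,cc,"mean",q.mean(0).round(3),"min",q.min(0).round(3),"max",q.max(0).round(3),"topmean",top.mean(0).round(3), "plane.077" if k in("brown","white") else "", onplane(im,W,[cc],.077).round(3) if k in("brown","white") else "")
E
python3 meas.py
```

```text
scene teal 60 [404. 250.] mean [ 0.482 -0.04   0.021] min [ 0.478 -0.057  0.002] max [ 0.487 -0.02   0.033] topmean [ 0.482 -0.038  0.027]  
scene teal 41 [449. 265.] mean [ 0.397 -0.042  0.026] min [ 0.394 -0.066  0.001] max [ 0.401 -0.025  0.031] topmean [ 0.397 -0.041  0.027]  
scene blue 620 [376. 211.] mean [ 0.567 -0.098  0.032] min [ 0.543 -0.121  0.001] max [ 0.59  -0.07   0.057] topmean [ 0.567 -0.098  0.05 ]  
scene blue 39 [151. 259.] mean [0.818 0.237 0.098] min [0.811 0.228 0.095] max [0.826 0.248 0.1  ] topmean [0.818 0.237 0.098]  
scene brown 77 [140. 249.] mean [0.848 0.229 0.099] min [0.845 0.219 0.087] max [0.85  0.241 0.109] topmean [0.848 0.229 0.103] plane.077 [[0.866 0.217 0.077]]
scene white 215 [286. 146.] mean [ 0.781 -0.127  0.087] min [ 0.764 -0.135  0.066] max [ 0.802 -0.119  0.121] topmean [ 0.787 -0.127  0.115] plane.077 [[ 0.789 -0.138  0.077]]
scene white 41 [230. 157.] mean [ 0.845 -0.029  0.107] min [ 0.84  -0.045  0.103] max [ 0.85  -0.015  0.111] topmean [ 0.845 -0.029  0.107] plane.077 [[ 0.869 -0.057  0.077]]
scene white 1274 [239. 175.] mean [ 
[... 3961 characters left out ...]
1 0.03 ]  
side steel 339 [262. 278.] mean [0.456 0.078 0.02 ] min [ 0.421 -0.033  0.006] max [0.484 0.198 0.03 ] topmean [0.457 0.074 0.023]  
side steel 185 [243. 293.] mean [0.409 0.058 0.022] min [ 0.392 -0.032  0.006] max [0.426 0.167 0.027] topmean [0.408 0.056 0.023]  
side steel 103 [417. 273.] mean [ 0.716 -0.072  0.03 ] min [ 0.702 -0.087  0.025] max [ 0.747 -0.036  0.035] topmean [ 0.716 -0.072  0.03 ]  
side steel 396 [466. 295.] mean [ 0.764 -0.158  0.022] min [ 0.751 -0.174  0.006] max [ 0.804 -0.123  0.035] topmean [ 0.766 -0.157  0.029]  
side steel 174 [299. 369.] mean [ 0.425 -0.133  0.009] min [ 0.391 -0.14   0.006] max [ 0.463 -0.123  0.013] topmean [ 0.425 -0.133  0.009]
```

Run:
```python
from h import *
import pickle
d=pickle.load(open("v0.pkl","rb"))
a=d["scene"][0]["pixels"][190:380,220:500]; b=d["side"][0]["pixels"][170:400,200:400]
a=cv2.resize(a,(480,326),interpolation=cv2.INTER_CUBIC); b=cv2.resize(b,(283,326),interpolation=cv2.INTER_CUBIC)
save("crop0",np.hstack([a,b]))
```

```text
(no output)
```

View pics/crop0.png

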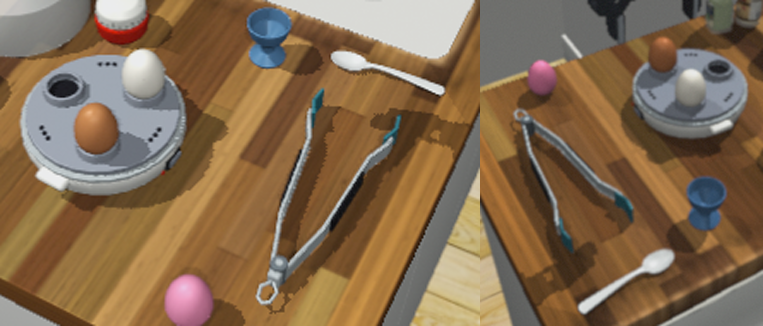

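The crop confirms it. The brown egg at crop (96,127) is the one near the left handle, the white egg is at (143,75), and the tongs' dark sleeves and teal tips are clear. Now I'll refine the eggs with an ellipsoid fit on depth, the cup rim, and the tongs' axis.

```bash
cat > fit.py <<'E'
from h import *
import pickle
from scipy.optimize import least_squares
d=pickle.load(open("v0.pkl","rb"))
def egg(q,z0=.049):
    def f(p):
        z=q[:,2]-z0-.022; c=np.where(z>0,.035,.022)
        return np.sqrt(((q[:,:2]-p)**2).sum(1)/.022**2+(z/c)**2)-1
    s=least_squares(f,q[:,:2].mean(0),loss="soft_l1",f_scale=.1); return s.x, np.median(abs(s.fun))*.022
if __name__=="__main__":
  for n in ["scene","side"]:
    im,pose=d[n]; W=ext(im,pose); P=cloud(im,W); H=cv2.cvtColor(im["pixels"],cv2.COLOR_RGB2HSV).astype(int)
    h,s,v=H[...,0],H[...,1],H[...,2]
    for nm,c in (("brown",(.64,.14)),("white",(.64,.057))):
        near=(np.hypot(P[...,0]-c[0],P[...,1]-c[1])<.035)&(P[...,2]>.066)&(P[...,2]<.115)
        m=near&((s>120) if nm=="brown" else (s<70))
        x,e=egg(P[m]); print(n,nm,m.sum(),x.round(4),e.round(4),"zmax",P[m][:,2].max().round(3))
    near=(np.hypot(P[...,0]-.567,P[...,1]+.097)<.04)&(P[...,2]>.047)&(P[...,2]<.06)&(h>=100)&(h<120)
    (c,rad)=cv2.minEnclosingCircle(P[near][:,:2].astype(np.float32)); print(n,"cup",np.round(c,4),rad)
    pink=(h>150)&(h<178)&(s>70)&(P[...,2]>.005)&(P[...,2]<.07)&(P[...,1]>.1)&(P[...,0]<.75)&(P[...,0]>.3)
    print("pink",np.median(P[pink],axis=0).round(3))
    # tongs: everything not wood, height 8..32 mm in region; slice along y
    reg=(P[...,0]>.36)&(P[...,0]<.52)&(P[...,1]>-.07)&(P[...,1]<.21)&(P[...,2]>.018)&(P[...,2]<.034)
    q=P[reg]
    for y in np.arange(-.06,.21,.02):
        k=abs(q[:,1]-y)<.006
        if k.sum()>3:
            xs=q[k][:,0]; print("  y%.2f"%y,k.sum(),"L",xs[xs>.44].mean().round(4) if (xs>.44).any() else None,"R",xs[xs<=.44].mean().round(4) if (xs<=.44).any() else None, xs.min().round(3),xs.max().round(3))
    print("  yrange",q[:,1].min(),q[:,1].max())
E
python3 fit.py
```

```text
scene brown 559 [0.6418 0.1352] 0.0007 zmax 0.108
scene white 553 [0.6378 0.0527] 0.0007 zmax 0.11
scene cup [ 0.5671 -0.0957] 0.025467652827501297
pink [0.48  0.245 0.043]
  y-0.06 14 L 0.4829 R 0.397 0.395 0.485
  y-0.04 38 L 0.4847 R 0.3945 0.392 0.487
  y-0.02 51 L 0.4805 R 0.397 0.392 0.485
  y0.00 33 L 0.4738 R 0.4034 0.4 0.477
  y0.02 29 L 0.4686 R 0.4058 0.402 0.471
  y0.04 50 L 0.4669 R 0.4062 0.402 0.471
  y0.06 51 L 0.4647 R 0.4072 0.404 0.469
  y0.08 54 L 0.4614 R 0.4083 0.405 0.464
  y0.10 36 L 0.4576 R 0.4114 0.41 0.461
  y0.12 37 L 0.4516 R 0.4155 0.413 0.454
  y0.14 35 L 0.4456 R 0.4199 0.417 0.449
  y0.16 77 L 0.4412 R 0.4302 0.423 0.442
  y0.18 13 L None R 0.4322 0.427 0.436
  y0.20 4 L None R 0.4307 0.424 0.437
  yrange -0.05978534302445304 0.19995627664780824
side brown 353 [0.6413 0.136 ] 0.0009 zmax 0.105
side white 426 [0.6371 0.053 ] 0.0007 zmax 0.107
side cup [ 0.5662 -0.0986] 0.02549012005329132
pink [0.481 0.221 0.038]
  y-0.06 33 L 0.4819 R 0.396 0.394 0.484
  y-0.04 38 L 0.4826 R 0.3948 0.392 0.485
  y-0.02 30 L 0.4794 R 0.3965 0.393 0.483
  y0.00 26 L 0.4716 R 0.4035 0.401 0.475
  y0.02 33 L 0.4671 R 0.4045 0.401 0.47
  y0.04 40 L 0.4649 R 0.4058 0.402 0.468
  y0.06 41 L 0.4627 R 0.4069 0.403 0.466
  y0.08 35 L 0.4595 R 0.4083 0.405 0.463
  y0.10 20 L 0.4554 R 0.4109 0.409 0.458
  y0.12 20 L 0.4496 R 0.4158 0.413 0.452
  y0.14 18 L 0.4437 R 0.4201 0.418 0.446
  y0.16 37 L None R 0.4309 0.422 0.44
  yrange -0.06341660633514001 0.1723826662141088
```

Both views agree:
- **Brown egg:** (0.6415, 0.1356).
- **White egg:** (0.637, 0.053), which gives a spacing of 82.8 mm against the stated 83.
- **Cup:** (0.567, -0.097).
- **Tongs:** origin about (0.4356, 0.058), heading (0.04, -1).

I'll descend with force checks and close the gripper partway.

```bash
cat >> h.py <<'E'
from scipy.spatial.transform import Rotation as R
def rot(hx,hy):
    h=np.array([hx,hy,0.]); h/=np.linalg.norm(h); y=np.array([-h[1],h[0],0]); z=np.array([0,0,-1.])
    return R.from_matrix(np.c_[-h,y,z]).as_quat()
def st(t=""):
    print(t,"t%.2f"%r.current_t(),"tcp",np.round(r.current_tool_pos(),4),"F",np.round(r.current_contact_force(),2),"M",np.round(r.current_torque(),2),"op %.3f"%r.current_opening())
E
python3 - <<'E'
from h import *
q=rot(.04,-1)
r.move_to([.4356,.058,.13],q); st()
r.move_linear([.4356,.058,.045],vel=.12); st()
r.move_linear([.4356,.058,.022],vel=.05); st("down")
for o in (.75,.68,.62):
    r.set_gripper(o,20); st(f"g{o}")
save("wr1",optics.get_image("wrist")["pixels"])
E
```

```text
t0.89 tcp [0.4372 0.0578 0.1309] F [0.51 0.21 0.24] M [-0.   -0.01 -0.05] op 1.001
 t1.75 tcp [0.4362 0.0579 0.0456] F [-0.48 -0.6  -0.12] M [ 0.04  0.01 -0.01] op 1.000
down t2.36 tcp [0.4355 0.058  0.0219] F [-0.35  0.33  0.07] M [-0.01  0.02  0.02] op 1.002
g0.75 t2.71 tcp [0.4358 0.058  0.0224] F [-0.51 -0.21  5.38] M [-0.18  0.17 -0.02] op 0.750
g0.68 t2.94 tcp [0.4364 0.0579 0.0227] F [-1.74 -3.35 11.35] M [-0.33  0.07  0.09] op 0.684
g0.62 t3.17 tcp [0.4367 0.0579 0.0229] F [-0.07 -3.54 13.31] M [-0.45  0.02  0.07] op 0.623
```

View pics/wr1.png

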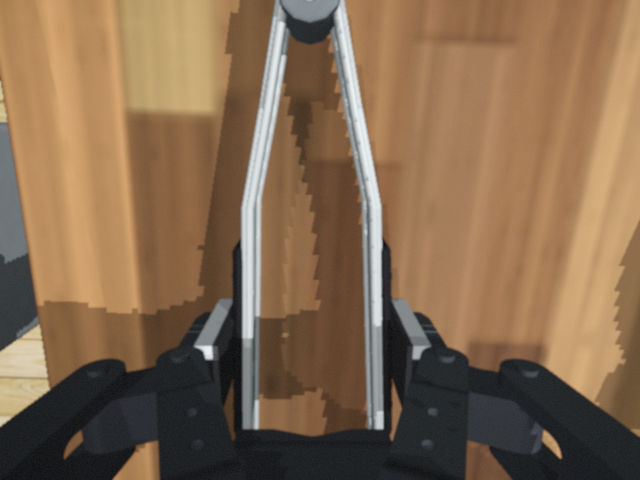

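The sleeves sit between the pads and the hinge is at (310,5), so the grip is centred. The 13 N upward push means the fingertips reach the worktop as they swing forward. I'll ease off, raise 4 mm, re-close and lift.

Run:
```python
from h import *
r.set_gripper(.76,20)
r.move_linear([.4356,.058,.0265],vel=.05); st("up4")
for o in (.66,.58): r.set_gripper(o,20); st(f"g{o}")
r.move_linear([.4356,.058,.05],vel=.05); st("lift")
r.sleep(.2)
pose=(r.current_tool_pos(),r.current_ee_rot())
ims={}
for n in ("scene","side"):
    im=optics.get_image(n); ims[n]=im; W=ext(im); P=cloud(im,W); H=cv2.cvtColor(im["pixels"],cv2.COLOR_RGB2HSV).astype(int)
    m=(H[...,0]>82)&(H[...,0]<100)&(H[...,1]>110)&(P[...,0]>.3)&(P[...,0]<.55)&(abs(P[...,1])<.12)&(P[...,2]>.0)&(P[...,2]<.12)
    for k in (0,1):
        q=P[m&((P[...,0]>.437) if k else (P[...,0]<=.437))]
        if len(q): print(n,len(q),q.mean(0).round(4),q.min(0).round(4),q.max(0).round(4))
st()
a=ims["scene"]["pixels"][130:390,300:500];b=ims["side"]["pixels"][200:400,180:350]
save("l1",np.hstack([cv2.resize(a,(400,520)),cv2.resize(b,(400,520))]))
```

```text
up4 t3.75 tcp [0.4357 0.058  0.0267] F [-1.04 -0.32 -0.99] M [-0.   -0.02  0.02] op 0.759
g0.66 t4.00 tcp [0.4356 0.058  0.0265] F [ 0.08  0.17 -0.88] M [ 0.02  0.02 -0.05] op 0.658
g0.58 t4.24 tcp [0.4356 0.058  0.0265] F [ 0.21 -0.01 -0.33] M [ 0.01 -0.03 -0.01] op 0.581
lift t4.86 tcp [0.4356 0.058  0.0501] F [-1.09  1.05 -1.57] M [0.   0.02 0.03] op 0.583
scene 31 [ 0.4096 -0.0396  0.0568] [ 0.4066 -0.0595  0.048 ] [ 0.4128 -0.0264  0.0612]
side 76 [ 0.4086 -0.0508  0.0502] [ 0.4055 -0.0634  0.0346] [ 0.4122 -0.0281  0.0571]
side 74 [ 0.4671 -0.0393  0.0475] [ 0.463  -0.0612  0.034 ] [ 0.4698 -0.0249  0.0573]
 t5.16 tcp [0.4355 0.058  0.0498] F [-0.3  -0.35 -0.89] M [-0.01 -0.01  0.04] op 0.582
```

View pics/l1.png

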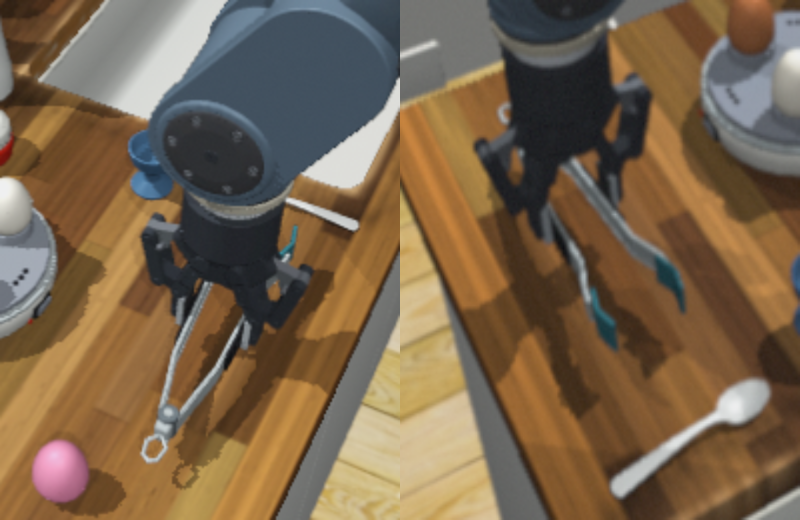

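The tongs are off the worktop, level, with no egg in them. The tips are at panel pixels (605,320) and (670,285), about 58 mm apart. I'll raise and go above the brown egg with a slightly wider opening, then measure tips against egg.

```bash
cat > tips.py <<'E'
from h import *
from fit import egg
def tips(tag,c,zlo=.03):
    """teal tip points near xy c, from both cameras; split left/right in x (heading -y)"""
    out=[]
    for n in ("scene","side"):
        im=optics.get_image(n); W=ext(im); P=cloud(im,W); H=cv2.cvtColor(im["pixels"],cv2.COLOR_RGB2HSV).astype(int)
        near=(np.hypot(P[...,0]-c[0],P[...,1]-c[1])<.07)
        m=near&(H[...,0]>82)&(H[...,0]<100)&(H[...,1]>110)&(P[...,2]>zlo)&(P[...,2]<.3)
        for k in (0,1):
            q=P[m&((P[...,0]>c[0]) if k else (P[...,0]<=c[0]))]
            if len(q)>5: print(tag,n,"+x" if k else "-x",len(q),q.mean(0).round(4),q.min(0).round(4),q.max(0).round(4))
        save(f"{tag}_{n}",im["pixels"]); out.append((im,P,H))
    return out
E
python3 - <<'E'
from tips import *
r.move_linear([.4356,.058,.20],vel=.2)
r.set_gripper(.63,20); st("wide")
r.move_to([.643,.2356,.20],rot(0,-1)); r.sleep(.3); st("above")
o=tips("ab",(.6415,.1356),.115)
for im,P,H in o:
    m=(np.hypot(P[...,0]-.6415,P[...,1]-.1356)<.035)&(P[...,2]>.066)&(P[...,2]<.115)&(H[...,1]>120)&(H[...,0]<25)
    if m.sum()>40: print("brown",m.sum(),egg(P[m]))
a=o[0][0]["pixels"][100:360,180:440];b=o[1][0]["pixels"][60:320,240:500]
save("ab",np.hstack([cv2.resize(a,(400,400)),cv2.resize(b,(400,400))]))
E
```

```text
wide t6.28 tcp [0.4353 0.058  0.1992] F [-0.61 -0.25 -1.16] M [0.03 0.02 0.01] op 0.630
above t7.64 tcp [0.6429 0.2351 0.2004] F [-0.54  0.24 -1.07] M [0.01 0.01 0.03] op 0.628
ab scene -x 128 [0.6083 0.1337 0.2003] [0.6051 0.1169 0.1835] [0.6124 0.1518 0.2108]
ab scene +x 138 [0.6752 0.1294 0.199 ] [0.6725 0.118  0.1848] [0.6797 0.1459 0.2109]
ab side -x 75 [0.6071 0.1271 0.1969] [0.6044 0.1175 0.1847] [0.6099 0.1472 0.2078]
ab side +x 88 [0.6747 0.1365 0.1964] [0.6708 0.12   0.184 ] [0.6778 0.15   0.2069]
brown 558 (array([0.64177879, 0.1352834 ]), np.float64(0.0007669661425489391))
brown 358 (array([0.64130309, 0.13606614]), np.float64(0.0008382812037681616))
```

View pics/ab.png

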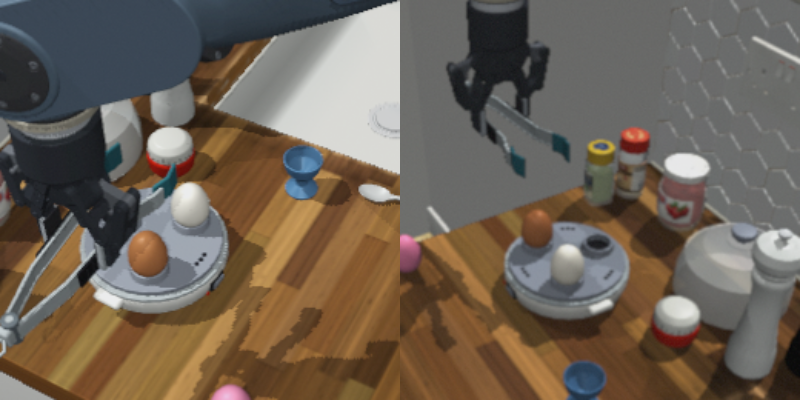

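The open tips straddle the brown egg: their midpoint is at x 0.6413, y about 0.1355, against the egg at (0.6415, 0.1356). The underside is about 20 mm below the TCP. Descending with force monitoring.

Run:
```python
from tips import *
r.move_linear([.643,.2356,.135],vel=.15); st()
for z in (.12,.105,.094,.084):
    r.move_linear([.643,.2356,z],vel=.07); st(z)
    f=np.array(r.current_contact_force())
    if np.linalg.norm(f-[0,0,-1.1])>4: print("STOP"); break
r.sleep(.2); st("low")
o=tips("low",(.6415,.1356),.05)
for im,P,H in o:
    m=(np.hypot(P[...,0]-.6415,P[...,1]-.1356)<.035)&(P[...,2]>.066)&(P[...,2]<.115)&(H[...,1]>120)&(H[...,0]<25)
    if m.sum()>40: print("brown",m.sum(),egg(P[m]))
a=o[0][0]["pixels"][180:340,200:360];b=o[1][0]["pixels"][150:310,260:420]
save("low",np.hstack([cv2.resize(a,(400,400),interpolation=2),cv2.resize(b,(400,400),interpolation=2)]))
```

```text
t8.32 tcp [0.6434 0.2357 0.1357] F [-0.02  0.02 -0.8 ] M [0.03 0.01 0.05] op 0.634
0.12 t8.69 tcp [0.6428 0.2356 0.1197] F [ 0.52 -0.36 -1.38] M [ 0.04  0.01 -0.01] op 0.628
0.105 t9.06 tcp [0.6427 0.2355 0.1043] F [ 0.55  0.26 -0.46] M [-0.04  0.02 -0.01] op 0.628
0.094 t9.37 tcp [0.6427 0.2355 0.0934] F [ 0.56 -0.55 -0.5 ] M [-0.03  0.03 -0.03] op 0.633
0.084 t9.66 tcp [0.6427 0.2355 0.0833] F [-0.33 -0.21 -1.13] M [-0.02 -0.01 -0.03] op 0.632
low t9.86 tcp [0.6431 0.2356 0.0842] F [ 0.28  0.34 -1.05] M [ 0.   -0.01  0.04] op 0.632
low scene -x 107 [0.6089 0.1343 0.084 ] [0.6057 0.1176 0.064 ] [0.6142 0.1534 0.0962]
low scene +x 83 [0.6759 0.1268 0.0826] [0.673  0.1068 0.0584] [0.6994 0.1368 0.0947]
low side -x 61 [0.6074 0.1257 0.0804] [0.6049 0.1152 0.0655] [0.6095 0.1409 0.0921]
low side +x 70 [0.6746 0.1349 0.0809] [0.6715 0.117  0.0697] [0.6784 0.1491 0.0933]
brown 535 (array([0.64171922, 0.13529201]), np.float64(0.0007479862244280522))
brown 334 (array([0.64154855, 0.13587094]), np.float64(0.0008790604642709427))
```

View pics/low.png

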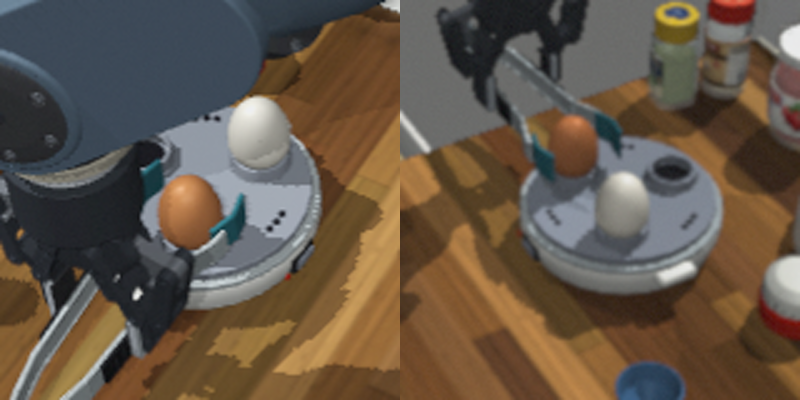

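The brown egg stands between the tips (left panel, tips at (152,185) and (236,220)), the white egg is untouched, and there is no contact force. Closing and lifting.

Run:
```python
from tips import *
r.set_gripper(.55,25); st()
r.set_gripper(.35,30); st("closed"); r.sleep(.3); st()
r.move_linear([.643,.2356,.105],vel=.04); st("l1")
r.move_linear([.643,.2356,.19],vel=.08); r.sleep(.3); st("l2")
o=tips("up",(.6415,.1356),.1)
for im,P,H in o:
    m=(np.hypot(P[...,0]-.6415,P[...,1]-.1356)<.04)&(P[...,2]>.13)&(P[...,2]<.24)&(H[...,1]>120)&(H[...,0]<20)
    print("brown",m.sum(),P[m].min(0).round(4),P[m].max(0).round(4)) 
a=o[0][0]["pixels"][120:340,180:400];b=o[1][0]["pixels"][90:310,240:460]
save("up",np.hstack([cv2.resize(a,(400,400),interpolation=2),cv2.resize(b,(400,400),interpolation=2)]))
```

```text
t10.20 tcp [0.643  0.2356 0.084 ] F [ 0.55  0.26 -0.51] M [ 0.05 -0.01 -0.05] op 0.556
closed t10.42 tcp [0.6431 0.2356 0.0843] F [-1.62  0.01  2.26] M [-0.3   0.22 -0.1 ] op 0.486
 t10.72 tcp [0.6431 0.2357 0.0842] F [-2.08 -0.61  1.88] M [-0.28  0.18 -0.17] op 0.487
l1 t11.39 tcp [0.6429 0.2356 0.1049] F [ 0.47  1.11 -2.34] M [ 0.05  0.02 -0.08] op 0.480
l2 t12.91 tcp [0.6429 0.2356 0.1898] F [ 0.49 -0.08 -2.27] M [ 0.02 -0.   -0.04] op 0.481
up scene -x 122 [0.6183 0.1343 0.1877] [0.6156 0.117  0.1697] [0.623  0.1539 0.198 ]
up scene +x 77 [0.6634 0.1419 0.192 ] [0.6598 0.1167 0.1722] [0.6675 0.154  0.1982]
up side -x 86 [0.6174 0.1278 0.1838] [0.6144 0.1159 0.1711] [0.6212 0.1427 0.1956]
up side +x 18 [0.6623 0.1301 0.1949] [0.6518 0.1194 0.1763] [0.666  0.2001 0.2967]
brown 540 [0.6239 0.1198 0.172 ] [0.665  0.1584 0.2136]
brown 358 [0.6234 0.1118 0.1631] [0.6569 0.1459 0.2106]
```

View pics/up.png

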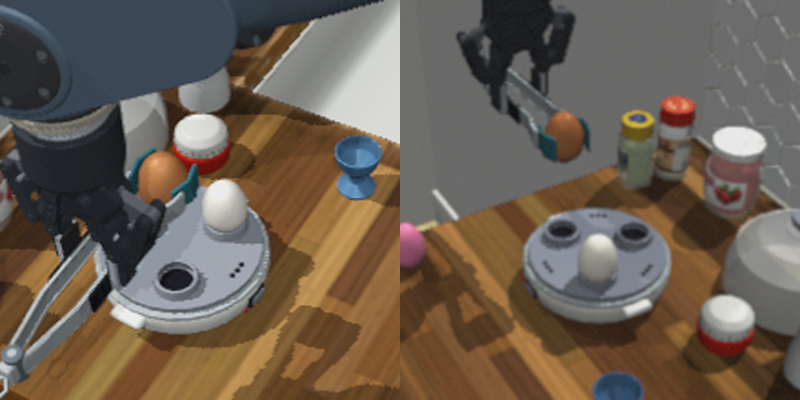

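The egg is out of its well and upright in the tongs (side panel (565,137)); the wells are empty except for the white egg. Carrying it over the cup.

Run:
```python
from tips import *
T=np.array([.5681,.0028])
r.move_linear([.643,.2356,.205],vel=.08)
r.move_linear([*T,.205],vel=.12); r.sleep(.3); st("over")
def look(tag,zt):
    o=tips(tag,(.567,-.097),.07); z0=zt-.0365; c=[]
    for im,P,H in o:
        m=(np.hypot(P[...,0]-.567,P[...,1]+.097)<.045)&(P[...,2]>z0+.005)&(P[...,2]<z0+.065)&(H[...,1]>120)&(H[...,0]<20)
        e=egg(P[m],z0); print("egg",m.sum(),e,"ztop",P[m][:,2].max().round(4)); c.append(e[0])
        k=(np.hypot(P[...,0]-.567,P[...,1]+.097)<.04)&(P[...,2]>.047)&(P[...,2]<.06)&(H[...,0]>=100)&(H[...,0]<120)
        print("cup",k.sum(),np.round(cv2.minEnclosingCircle(P[k][:,:2].astype(np.float32)),4) if 0 else cv2.minEnclosingCircle(P[k][:,:2].astype(np.float32)))
        w=(np.hypot(P[...,0]-.6375,P[...,1]-.053)<.035)&(P[...,2]>.066)&(P[...,2]<.115)&(H[...,1]<70)
        if w.sum()>60: print("white",w.sum(),egg(P[w]))
    return o,np.mean(c,0)
o,c=look("over",.205)
d=np.array([.567,-.0972])-c; print("corr",d.round(4))
if np.linalg.norm(d)<.012: T=T+d
r.move_linear([*T,.128],vel=.08); r.sleep(.5); st("final")
o,c=look("fin",.128)
a=o[0][0]["pixels"][110:310,270:470];b=o[1][0]["pixels"][180:380,250:450]
save("fin",np.hstack([cv2.resize(a,(400,400),interpolation=2),cv2.resize(b,(400,400),interpolation=2)]))
```

```text
over t15.84 tcp [0.5681 0.0029 0.205 ] F [-0.09 -0.32 -1.12] M [ 0.05 -0.03  0.01] op 0.478
over scene -x 9 [ 0.5453 -0.1091  0.2111] [ 0.5431 -0.1152  0.2095] [ 0.5475 -0.1053  0.2125]
over side -x 148 [ 0.5426 -0.1042  0.1999] [ 0.5395 -0.1165  0.1858] [ 0.5456 -0.083   0.2102]
over side +x 46 [ 0.5878 -0.1081  0.203 ] [ 0.5854 -0.1159  0.1873] [ 0.5916 -0.0932  0.2109]
egg 128 (array([ 0.56750909, -0.09772448]), np.float64(0.0008168090966287003)) ztop 0.2281
cup 169 ((0.5662645697593689, -0.0963500365614891), 0.02544260397553444)
white 495 (array([0.63792984, 0.05274828]), np.float64(0.0007518687074466803))
egg 550 (array([ 0.56777751, -0.09685785]), np.float64(0.0005388891274767902)) ztop 0.2262
cup 143 ((0.5652466416358948, -0.09719620645046234), 0.024970604106783867)
white 177 (array([0.63755923, 0.05313935]), np.float64(0.0007649633153688464))
corr [-0.0006  0.0001]
final t17.56 tcp [0.5674 0.0029 0.128 ] F [ 0.47  0.84 -1.13] M [0.05 0.01 0.04] op 0.485
fin scene -x 23 [ 0.5431 -0.1003  0.1317] [ 0.5407 -0.114   0.1176] [ 0.5459 -0.0849  0.1363]
fin side -x 125 [ 0.542  -0.1042  0.1238] [ 0.5394 -0.117   0.1085] [ 0.5453 -0.0828  0.1351]
fin side +x 37 [ 0.5871 -0.1071  0.1276] [ 0.584  -0.1173  0.1134] [ 0.5906 -0.0904  0.1341]
egg 145 (array([ 0.56664233, -0.09718614]), np.float64(0.0009637306836078697)) ztop 0.152
cup 65 ((0.5594781041145325, -0.0948939099907875), 0.0230913907289505)
white 550 (array([0.63792197, 0.05272765]), np.float64(0.0007106793965884836))
egg 526 (array([ 0.5670998 , -0.09691362]), np.float64(0.0004855210901942791)) ztop 0.1498
cup 134 ((0.5650256872177124, -0.09745250642299652), 0.02514432743191719)
white 158 (array([0.63598704, 0.05288069]), np.float64(0.0005204353957752779))
```

View pics/fin.png

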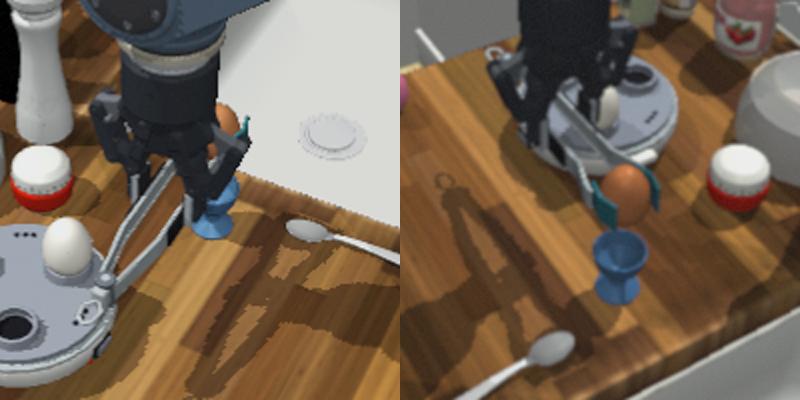

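The egg hangs upright at side panel (627,195), directly over the cup at (620,255). Its lower end is about 0.093 m up, 40 mm above the rim. The hinge end is well above the steamer, and the white egg and teaspoon are in place. Handing in.

Run:
```python
from h import *
st("before"); r.hand_in(); st("after")
```

```text
before t17.66 tcp [0.5675 0.0029 0.128 ] F [ 0.23 -0.04 -1.02] M [ 0.05 -0.    0.03] op 0.484
the job is handed in; nothing more can be done
the job is handed in; nothing more can be done
```

I picked up the tongs, closed them on the brown egg, lifted it straight out of its well and carried it over the blue egg cup. I handed in at 17.7 s with the egg still held. The system gives no verdict, so the outcome rests on my own checks.

**Last checks:**
- **Egg over cup:** the egg measured (0.567, -0.097) against the cup at (0.566, -0.097), about 1–2 mm off centre. Its lower end was about 0.093 m up, roughly 40 mm clear of the rim, and it hung upright in the picture.
- **Grip:** steady, with the opening at 0.484.
- **Everything else:** the white egg measured within 2 mm of its start, with one partly hidden view. The teaspoon and the rest of the scene looked undisturbed in the last picture.

**What disagreed:**
- **Fingertips on the worktop:** on the first closing they pressed on it with about 13 N. I opened slightly, raised 4 mm and gripped again.
- **Last scene-camera cup fit:** it was off, at x = 0.559, because the gripper hid part of the rim. The side view agreed with the earlier fits to about 2 mm.
- **Tongs height:** they sat about 6 mm higher relative to the gripper than when I closed on them, and I allowed for that in the descent height.

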